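# Plug height check under the bridge gauge

### The arm

A 7-joint arm with a two-finger parallel gripper is mounted at the origin on the work surface. World frame = base frame: x ahead of the robot, y to its left, z up, the work surface at z = 0. Lengths are in m, angles in rad, forces in N, time in s.
With the tool pointing down it reaches from about 0.4 to 0.85 m from the base axis. Payload 10.4 kg.
Tool frame: the origin (TCP) lies on the centre line of the jaws, within the pads' length; the fingertips stand 8 mm ahead of it and the grasp point (between the pads) lies 11 mm behind it (r.finger_overhang is the distance from the TCP to the fingertips, in m); z points along the fingers, y is the line along which they close (so a half turn about z gives the same grasp; the last joint's range is limited). The gripper opens to 87 mm and grips with 3 to 60 N. Pads are 19 mm wide; open, the fingers measure 117 mm over their backs; the gripper's body (75 mm by 190 mm) begins 51 mm behind the grasp point.
Start: joints at [-1.308, 0.332, -0.065, 1.46, 0.022, 1.35, -0.088], TCP at [0.176, 0.6, 0.231] pointing down, gripper open.
Joint ranges: [-2.6, 2.6], [-0.5, 2.12], [-1.47, 1.34], [0.16, 2.42], [-1.27, 4.41], [0.06, 2.06], [-2.6, 2.6]. Speed limits (rad/s): [2.22, 2.22, 2.79, 2.79, 3.14, 3.14, 3.14].

### API

Orientations are given as a unit quaternion [x, y, z, w].
In Python, from bench import r, vision gives the robot as it stands.
- The arm moves only by the tool drive_tool, never from a script. Its argument "series" is a list of rows, each a list of 2 entries, a list of its own where there are three numbers: the shift along the world's x, y, z in cm, then the turn about the world's z in degrees. A call has exactly 10 rows; each row shifts and turns the commanded pose from where the row before left it; what a row does not reach is not made up. A row lasts 1/8 s, in which the tool goes at most 62.5 mm and 10.7 degrees, less where a joint would pass 70% of its speed; a pose out of reach is approached as far as the arm can. A call with a gripper value outside its range is refused whole. "hand" is the closure, from 0 (fully open) to 1 (shut), set as the call begins (left out, the last holds). The fingers move at their own pace and stop on an object; "newtons" is the grip in N (left out, the last holds). Time passes only in rows, so rows that do not move let the fingers close, or fill a call up. It gives the time, the measured TCP pose, the force, the opening and the grip force at its end, in the units of the state.
- r.read_state(): the state, without advancing time (a new reading comes with each control period).
- vision.camera(name): name is "scene" or "top" or "wrist"; returns a dict with "color" (400x640x3 uint8, red, green, blue), "intrinsics" (3x3 intrinsics, pixels), "R" (3x3) and "t" (3): a world point X has camera coordinates R X + t; the wrist camera has in their place "mount" (4x4, takes a point from camera to tool coordinates, whose origin is the TCP and whose axes are the flange's). Camera axes: x right, y down, z forward; pixel columns grow to the right and rows downward; lengths in m; the calibration is good to about 2 mm. A picture is of the moment at which its call begins: read the wrist's pose just before it. There is no depth.
- r.close_job(): hands the job in; it is judged then, once.
The state is a dict: "time": time; "joint_positions": joint angles; "joint_vel": joint speeds; "joint_torque": joint torques, N m; "ee_pos": TCP position; "eef_rot": TCP orientation; "ft_force": force on the tool from outside, world axes, zero at the start; "torque": the same for the moment, N m; "width": finger opening in m; "grip_force": force on a finger pad.
Only numpy, scipy, OpenCV 4.12 (cv2) and the standard library are available. Lean on these libraries where they do the work, as an engineer would, in place of code of your own. Each camera call takes 0.05 s, during which the arm holds its last target. There are 200 camera calls.

### The job

Check the plug height of the two pump covers on the gauge plate: push each one, flat on the plate, under the fixed bridge bar with a light hand. Leave the one that clears on the far side, flat on the plate, with its plug fully out beyond the bar; the one that catches must not be forced or lifted over, but taken back out and set down gently, upright, in the empty rework tray. Leave everything else on the bench where it is.

Things in the scene. Friction and masses are not known exactly. Their poses are not given: they have to be found in the camera images.
- gauge: Bridge gauge, fixed to the bench: lightly oiled dark steel plate 270 (x) x 300 mm (y), top 12 mm above the bench, two posts and a bar. Origin: on the bench, under the bar's middle. x: push direction, away from the robot (plate from x -170 to +100 mm); y along the bar (plate -150 to +150). The covers start on the -x side, clear of the bar, one at y about +55 mm, one at about -55 mm.
- bar: Fixed bridge bar, rigid square-edged steel, 12 (x) x 284 (y) x 14 mm high, underside 37.5 mm and top 51.5 mm above the plate; screw heads on its ends 5 mm higher. Free width between the posts 240 mm. Origin: middle of the underside, axes as the gauge's. Must not be pressed with more than 20 N.
- cover_a: Aluminium pump cover, one of two alike, long sides within 0.2 rad of the push direction. Block 96 (x) x 56 (y) x 20 mm high, round boss (diameter 36) at its centre up to 30 mm; loose in its bore a steel plug, diameter 22, its top 36 mm (clears) or 39 mm (too tall) above the underside, one of each in the pair: only pushing tells which. 0.3 to 0.6 kg; slides at 1 to 2 N. Origin: centre of underside.
- cover_b: Aluminium pump cover, one of two alike, long sides within 0.2 rad of the push direction. Block 96 (x) x 56 (y) x 20 mm high, round boss (diameter 36) at its centre up to 30 mm; loose in its bore a steel plug, diameter 22, its top as for the other cover: 36 mm if that has 39, and the reverse. 0.3 to 0.6 kg; slides at 1 to 2 N. Origin: centre of underside.
- tray: Empty rework tray: shallow open steel tray, fixed to the bench on the robot's left or right of the gauge, 200 (x) x 170 (y) x 26 mm high outside, walls and floor 3 mm. Origin: centre of its underside.
- parts_box: Bystander: black plastic box in two compartments with nozzle bodies, 200 x 170 x 50 mm, fixed on the side of the gauge opposite to the tray. Origin: centre of its underside.
- can: Bystander: upright spray can, 58 mm diameter, 150 mm high, beyond the gauge. Origin: centre of its underside.
- injector_stand: Bystander: wooden block 70 x 70 x 45 mm with a diesel injector standing in it, 167 mm high in all, beyond the gauge. Origin: centre of its underside.
- wrench: Bystander: steel wrench 180 mm long lying flat beyond the gauge. Origin: under its middle.

How it is judged:
By the outcome, as a careful person would: the job done as asked, in the order asked, and still so for the second after the job is handed in, with the robot touching nothing.
It also fails if it takes over 64 s, if anything falls off the work surface, if the arm or the gripper's body presses on something with over 40 N, if the wrist force passes 120 N, or if a joint passes its speed limit or range.

## Working session

There is one attempt and no reset: what is moved stays moved. The work goes in short steps, Python scripts to look and compute and a tool call to move; the robot and the scene stay as the last step left them, time stands still between calls to the robot, and variables do not carry over. Pictures are saved under pics/ and viewed, at most 10 in all, crops included, and the job is handed in when it is done.

Besides the shell and the picture viewer there is one more tool, called after "Call:" by a JSON object that holds its "api" and its "payload", one argument or row to a line. drive_tool: Moves the arm, as the interface text tells. Its arguments: {"type":"object","properties":{"series":{"type":"array"},"hand":{"type":"number"},"newtons":{"type":"number"}},"required":["series"]}

```bash
ls; mkdir -p pics; python3 - <<'E'
from bench import r, vision
import cv2, numpy as np
s=r.read_state(); print(s)
for n in ("scene","top"):
    c=vision.camera(n); cv2.imwrite(f"pics/{n}0.png",c["color"][:,:,::-1]); print(n,c["intrinsics"],c["R"],c["t"])
    np.savez(f"{n}0.npz",**c)
E
```

```text
pics
{'time': 0.0, 'joint_positions': array([-1.30761362,  0.33287703, -0.06467716,  1.46093071,  0.02163164,
        1.34985671, -0.08850182]), 'joint_vel': array([ 5.95143255e-04,  1.91950986e-03, -5.02394336e-04,  1.49603431e-03,
       -6.23399996e-04, -8.80214763e-05,  6.55050297e-04]), 'joint_torque': array([-1.46433022e-04, -6.23249245e+01,  2.45915941e-02, -3.89904821e+01,
       -6.13471982e-02,  3.94976512e-02,  1.12736277e-04]), 'ee_pos': array([0.17611945, 0.59930112, 0.22975571]), 'eef_rot': array([ 1.42403426e-01,  9.89808462e-01, -6.86151258e-04, -4.82611516e-05]), 'ft_force': array([0.40702949, 0.54318608, 0.71603787]), 'torque': array([ 0.01380115, -0.00885826, -0.05504805]), 'grip_force': 0.0, 'width': 0.08699766174265451}
scene [[465.86495657   0.         322.77642048]
 [  0.         465.86495657 195.14037839]
 [  0.           0.           1.        ]] [[-0.88405861  0.46703485  0.01785594]
 [ 0.3114767   0.61722314 -0.72250803]
 [-0.34845752 -0.63317774 -0.6911319 ]] [ 0.56434331 -0.16929822  1.62551176]
top [[365.82390008   0.         316.99089738]
 [  0.         365.82390008 198.29150076]
 [  0.           0.           1.        ]] [[ 0.02153051 -0.99939352 -0.02736852]
 [-0.99841791 -0.0200711  -0.0525246 ]
 [ 0.05194343  0.02845611 -0.99824452]] [0.00642709 0.61775689 1.15207389]
```

View pics/top0.png

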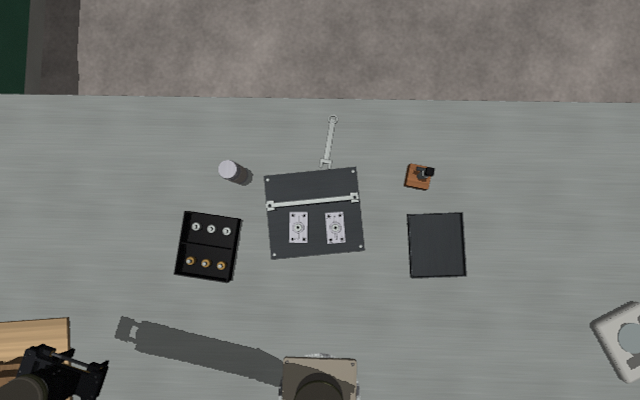

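View pics/scene0.png

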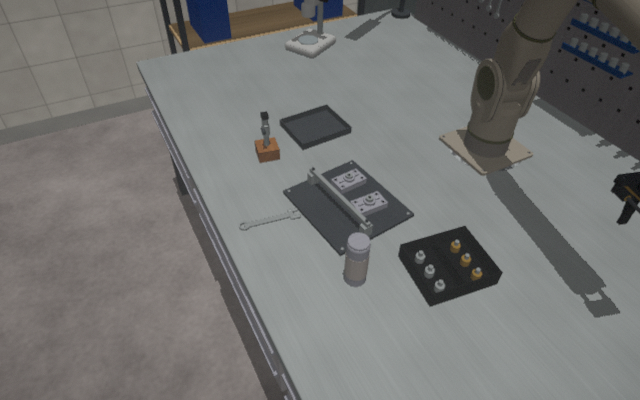

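The top view shows the gauge plate (corners about (265,176), (357,168), (364,249), (271,259)), the bar from (270,205) to (355,198), the covers at (298,228) and (335,227), and the tray at (437,245) on the right. In the scene view both covers are clear of the bar, and the can and parts box are on the left side.

```bash
cat > h.py <<'E'
import numpy as np, cv2
def ray(c,uv,z,R=None,t=None):
    K=c["intrinsics"]; R=c["R"] if R is None else R; t=c["t"] if t is None else t
    d=R.T@np.linalg.inv(K)@np.array([uv[0],uv[1],1.]); o=-R.T@t
    return o+d*(z-o[2])/d[2]
def rect(P):
    (c,s,a)=cv2.minAreaRect(np.float32(P)*1000); b=cv2.boxPoints((c,s,a))
    e=[b[1]-b[0],b[2]-b[1]]; e=max(e,key=np.linalg.norm); 
    return np.array(c),sorted(s),np.degrees(np.arctan2(e[1],e[0]))
def blobs(c,mask,z,amin):
    out=[]
    for k in cv2.findContours(mask.astype(np.uint8),cv2.RETR_EXTERNAL,cv2.CHAIN_APPROX_NONE)[0]:
        if cv2.contourArea(k)<amin: continue
        out.append((k[:,0].mean(0),rect([ray(c,p,z)[:2] for p in k[:,0]])))
    return out
E
python3 - <<'E'
from h import *
c=dict(np.load("top0.npz")); g=cv2.cvtColor(c["color"],cv2.COLOR_RGB2GRAY)
roi=np.zeros_like(g); roi[150:290,255:480]=1
print("dark");[print(b) for b in blobs(c,(g<85)&(roi>0),0.012,800)]
m=np.zeros_like(g); m[208:250,280:352]=1
print("cov");[print(b) for b in blobs(c,(g>120)&(m>0),0.032,200)]
m=np.zeros_like(g); m[185:212,262:362]=1
q=cv2.getPerspectiveTransform
print("bar");[print(b) for b in blobs(c,(g>120)&(m>0)&(cv2.fillPoly(np.zeros_like(g),[np.array([[266,178],[356,170],[362,247],[272,257]])],1)>0),0.0635,100)]
for p in [(265,176),(357,168),(364,249),(271,259)]: print(p,ray(c,p,.012))
for p in [(407,214),(463,212),(466,276),(411,278)]: print(p,ray(c,p,.026))
E
```

```text
dark
(array([436.17021277, 244.48085106]), (array([ 478.71063232, -359.89685059]), [176.4562225341797, 201.12753295898438], np.float32(3.4869413)))
(array([316.11072664, 228.4532872 ]), (array([519.94128418,  23.52565002]), [165.8843231201172, 298.0788269042969], np.float32(-83.22547)))
(array([311.90376569, 184.52301255]), (array([661.57928467,  40.54703522]), [89.53890991210938, 297.6279602050781], np.float32(-83.40317)))
cov
(array([334.68085106, 227.44680851]), (array([526.9387207, -38.8550415]), [57.17030715942383, 96.09172058105469], np.float32(5.7209053)))
(array([297.7311828 , 227.16129032]), (array([525.2822876 ,  76.64533234]), [56.77991485595703, 94.07302856445312], np.float32(1.3380272)))
bar
(array([312.51886792, 200.88679245]), (array([606.31774902,  31.08715057]), [28.166900634765625, 278.44061279296875], np.float32(-83.010025)))
(265, 176) [0.68639382 0.18885277 0.012     ]
(357, 168) [ 0.71764706 -0.10694783  0.012     ]
(364, 249) [ 0.4597084  -0.13317035  0.012     ]
(271, 259) [0.42095061 0.16191956 0.012     ]
(407, 214) [ 0.57329913 -0.26465159  0.026     ]
(463, 212) [ 0.58324984 -0.43856501  0.026     ]
(466, 276) [ 0.38523689 -0.44791711  0.026     ]
(411, 278) [ 0.37469861 -0.2787386   0.026     ]
```

Call:
{"api": "drive_tool", "payload": {
  "series": [
    [[1.7,-3,0],1.8],
    [[1.7,-3,0],1.8],
    [[1.7,-3,0],1.8],
    [[1.7,-3,0],1.8],
    [[1.7,-3,0],1.8],
    [[1.7,-3,0],1.8],
    [[1.7,-3,0],1.8],
    [[1.7,-3,0],1.8],
    [[1.7,-3,0],1.8],
    [[1.7,-3,0],1.6]
  ],
  "hand": 0,
  "newtons": 6
}}

```text
time: 1.35
ee_pos: [0.3465, 0.2985, 0.2303]
eef_rot: [-0.013, 1.0, -0.0, -0.0]
ft_force: [0.1, -0.5, 0.4]
width: 0.087
grip_force: 0.0
```

Call:
{"api": "drive_tool", "payload": {
  "series": [
    [[1.5,-2.5,0],0],
    [[1.5,-2.5,0],0],
    [[1.5,-2.5,0],0],
    [[1.5,-2.5,0],0],
    [[1.5,-2.5,0],0],
    [[1.5,-2.5,0],0],
    [[1.5,-2.5,0],0],
    [[1.5,-2.5,0],0],
    [[1,-2.1,0],0],
    [[0,0,0],0]
  ]
}}

```text
time: 2.6
ee_pos: [0.4765, 0.0771, 0.2303]
eef_rot: [-0.011, 1.0, -0.0, -0.0]
ft_force: [0.2, 0.2, 0.1]
width: 0.0871
grip_force: 0.0
```

```bash
python3 - <<'E'
from bench import r, vision
from h import *
from scipy.spatial.transform import Rotation as Ro
s=r.read_state(); c=vision.camera("wrist")
np.savez("w1.npz",pos=s["ee_pos"],q=s["eef_rot"],**c)
print(s["time"],s["ee_pos"],s["eef_rot"],s["ft_force"]); print(c["mount"])
cv2.imwrite("pics/w1.png",c["color"][:,:,::-1])
E
```

```text
2.6 [0.47645209 0.07706676 0.23034531] [-1.09121548e-02  9.99940418e-01 -2.15935915e-04 -1.97856268e-04] [0.21756826 0.17173583 0.10778486]
[[ 5.72956927e-05 -9.69733386e-01 -2.44166250e-01  6.67923457e-02]
 [ 9.99998923e-01 -3.02585980e-04  1.43641211e-03  2.38591150e-04]
 [-1.46681806e-03 -2.44166069e-01  9.69732323e-01 -1.54662289e-01]
 [ 0.00000000e+00  0.00000000e+00  0.00000000e+00  1.00000000e+00]]
```

View pics/w1.png

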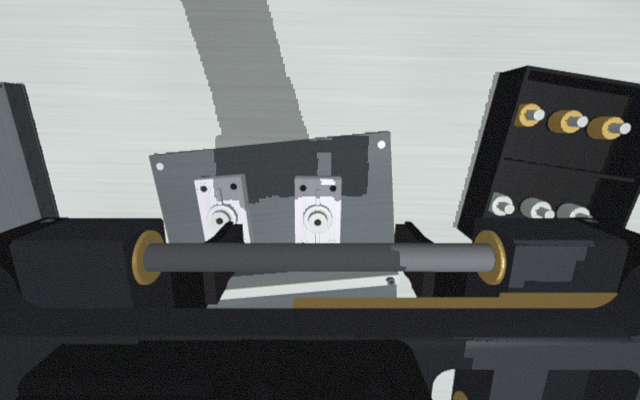

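The wrist view, with the robot side at the top, shows the left cover with its plug at about (318,222), the right cover's plug at about (219,221), and the plate's near edge from (150,156) to (390,131).

```bash
cat >> h.py <<'E'
from scipy.spatial.transform import Rotation as Ro
O=np.array([.606,.032]); Y=np.radians(6.8); U=np.array([np.cos(Y),np.sin(Y)]); V=np.array([-U[1],U[0]])
def gz(p): d=np.asarray(p[:2])-O; return np.round([d@U*1e3,d@V*1e3],1)
def wcam(c,s):
    M=np.eye(4); M[:3,:3]=Ro.from_quat(s["eef_rot"]).as_matrix(); M[:3,3]=s["ee_pos"]
    T=np.linalg.inv(M@c["mount"]); return {**c,"R":T[:3,:3],"t":T[:3,3]}
E
python3 - <<'E'
from h import *
d=dict(np.load("w1.npz")); c=wcam(d,dict(ee_pos=d["pos"],eef_rot=d["q"]))
for n,p,z in [("plugL",(318,222),.0495),("plugR",(219,221),.0495),("Lnear",(296,178),.032),("Lnear2",(341,178),.032),("Rn",(195,180),.032),("Rn2",(244,175),.032),("plate",(150,156),.012),("plate2",(390,131),.012)]:
    P=ray(c,p,z); print(n,P.round(4),gz(P))
E
```

```text
plugL [0.5254 0.0781 0.0495] [-74.6  55.3]
plugR [ 0.5267 -0.0383  0.0495] [-87.1 -60.4]
Lnear [0.4767 0.0508 0.032 ] [-126.2   34. ]
Lnear2 [0.4755 0.1045 0.032 ] [-121.    87.4]
Rn [ 0.4817 -0.0699  0.032 ] [-135.5  -86.5]
Rn2 [ 0.4744 -0.0111  0.032 ] [-135.8  -27.2]
plate [ 0.4567 -0.1315  0.012 ] [-167.6 -144.6]
plate2 [0.42   0.1633 0.012 ] [-169.2  152.4]
```

Call:
{"api": "drive_tool", "payload": {
  "series": [
    [[0.4,0,-2.8],0],
    [[0.4,0,-2.8],0],
    [[0.4,0,-2.8],0],
    [[0.4,0,-2.8],0],
    [[0,0,-2.8],0],
    [[0,0,-2.4],0],
    [[0,0,-2],0],
    [[0,0,-1.4],0],
    [[0,0,-0.8],0],
    [[0,0,0],0]
  ]
}}

```text
time: 3.9
ee_pos: [0.492, 0.0789, 0.0244]
eef_rot: [-0.013, 1.0, -0.0, -0.0]
ft_force: [0.8, 0.9, 0.5]
width: 0.0872
grip_force: 0.0
```

Call:
{"api": "drive_tool", "payload": {
  "series": [
    [[0,0,0],0],
    [[0,0,0],0],
    [[0,0,0],0],
    [[0,0,0],0],
    [[0,0,0],0],
    [[0,0,0],0],
    [[0,0,0],0],
    [[0,0,0],0],
    [[0,0,0],0],
    [[0,0,0],0]
  ],
  "hand": 1,
  "newtons": 6
}}

```text
time: 5.15
ee_pos: [0.4923, 0.0786, 0.0247]
eef_rot: [-0.012, 1.0, 0.0, 0.0]
ft_force: [-1.5, -2.6, 5.7]
width: 0.0562
grip_force: 5.9
```

Call:
{"api": "drive_tool", "payload": {
  "series": [
    [[0.5,0.06,0],0.5],
    [[0.5,0.06,0],0.5],
    [[0.5,0.06,0],0.5],
    [[0.5,0.06,0],0.5],
    [[0.5,0.06,0],0.5],
    [[0.5,0.06,0],0.5],
    [[0.5,0.06,0],0.5],
    [[0.5,0.06,0],0.5],
    [[0.5,0.06,0],0.5],
    [[0.3,0.04,0],0.5]
  ]
}}

```text
time: 6.4
ee_pos: [0.5405, 0.0845, 0.0246]
eef_rot: [-0.056, 0.998, 0.0, -0.0]
ft_force: [-2.9, -0.9, 6.7]
width: 0.0565
grip_force: 6.0
```

Call:
{"api": "drive_tool", "payload": {
  "series": [
    [[0.1,0.01,0],0],
    [[0.1,0.01,0],0],
    [[0.1,0.01,0],0],
    [[0.1,0.01,0],0],
    [[0.1,0.01,0],0],
    [[0.1,0.02,0],0],
    [[0.1,0.02,0],0],
    [[0.1,0.01,0],0],
    [[0.1,0.01,0],0],
    [[0.1,0.01,0],0]
  ]
}}

```text
time: 7.65
ee_pos: [0.5502, 0.0858, 0.0246]
eef_rot: [-0.056, 0.998, 0.0, -0.0]
ft_force: [-3.7, -0.8, 6.4]
width: 0.0562
grip_force: 5.9
```

Call:
{"api": "drive_tool", "payload": {
  "series": [
    [[0.1,0.01,0],0],
    [[0.1,0.01,0],0],
    [[0.1,0.01,0],0],
    [[0.1,0.02,0],0],
    [[0.1,0.01,0],0],
    [[0.1,0.01,0],0],
    [[0,0,0],0],
    [[0,0,0],0],
    [[0,0,0],0],
    [[0,0,0],0]
  ]
}}

```text
time: 8.9
ee_pos: [0.5544, 0.0857, 0.0234]
eef_rot: [-0.056, 0.998, -0.0, -0.002]
ft_force: [-6.2, -2.4, 0.9]
width: 0.0563
grip_force: 6.0
```

```bash
python3 - <<'E'
from bench import r, vision
from h import *
s=r.read_state(); print(s["ft_force"],s["ee_pos"],gz(s["ee_pos"]))
c=vision.camera("scene"); i=c["color"][:,:,::-1][140:260,270:430]
cv2.imwrite("pics/s1.png",cv2.resize(i,None,fx=4,fy=4,interpolation=cv2.INTER_CUBIC))
E
```

```text
[-6.22615295 -2.38357076  0.94349684] [0.55437208 0.08574667 0.02342228] [-44.9  59.5]
```

View pics/s1.png

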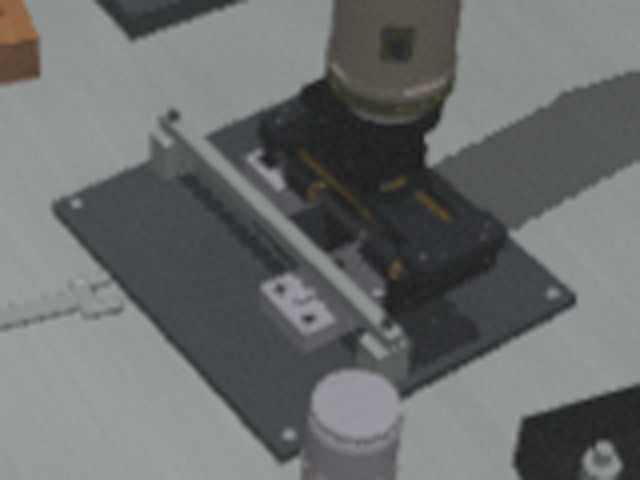

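The crop shows the front end of the left cover out beyond the bar. Its front top corners are at about (262,290) and (300,348) in the crop, which is (335.5,212.5) and (345,227) in the full picture. The fingers are behind the bar.

```bash
python3 - <<'E'
from bench import r, vision
from h import *
t=dict(np.load("scene0.npz"))
for p in [(335.5,212.5),(345,227)]: print(gz(ray(t,p,.032)))
# bar far top edge check: at plug the bar is at gx+6, top z .0635
for p in [(270+180/4,140+130/4),(270+392/4,140+325/4)]: print("bar",gz(ray(t,p,.0635)))
c=vision.camera("top"); g=cv2.cvtColor(c["color"],cv2.COLOR_RGB2GRAY)
cv2.imwrite("pics/t1.png",cv2.resize(c["color"][160:265,255:375,::-1],None,fx=5,fy=5,interpolation=cv2.INTER_CUBIC))
E
```

```text
[34.1 35.9]
[44.9 96.2]
bar [   5.9 -111.6]
bar [ -1.5 136.2]
```

View pics/t1.png

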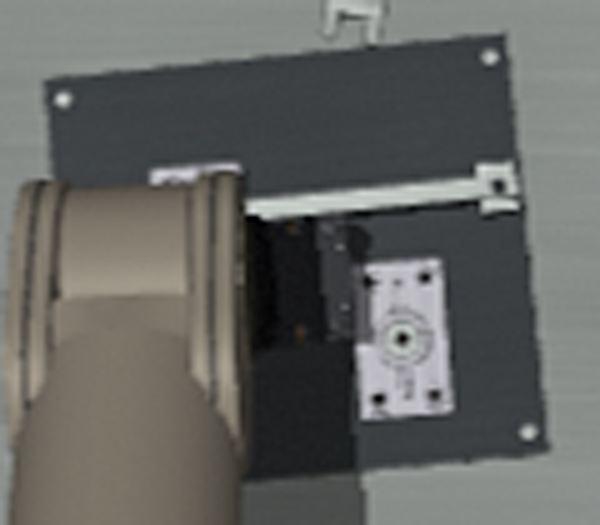

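The top crop shows the left cover's front edge beyond the bar at crop (150,168) to (240,163). The right cover has not moved.

```bash
python3 - <<'E'
from h import *
t=dict(np.load("top0.npz"))
for p in [(285,193.6),(303,192.6)]: print(gz(ray(t,p,.032)), gz(ray(t,p,.034)))
E
```

```text
[33.8 84.9] [33.6 84.7]
[31.3 27.9] [31.1 27.8]
```

Call:
{"api": "drive_tool", "payload": {
  "series": [
    [[0.1,0.01,0],0],
    [[0.1,0.01,0],0],
    [[0.1,0.01,0],0],
    [[0,0,0],0],
    [[0,0,0],0],
    [[0,0,0],0],
    [[0,0,0],0],
    [[0,0,0],0],
    [[0,0,0],0],
    [[0,0,0],0]
  ]
}}

```text
time: 10.25
ee_pos: [0.5571, 0.086, 0.0232]
eef_rot: [-0.056, 0.998, -0.0, -0.002]
ft_force: [-6.4, -1.0, -0.5]
width: 0.0554
grip_force: 6.0
```

```bash
python3 - <<'E'
from bench import r, vision
from h import *
s=r.read_state(); print(s["ft_force"],s["torque"],s["ee_pos"],gz(s["ee_pos"]),s["eef_rot"])
c=vision.camera("top"); g=cv2.cvtColor(c["color"],cv2.COLOR_RGB2GRAY)
print(g[186:202,286:302:3])
E
```

```text
[-6.40712109 -0.98205137 -0.48420868] [-0.37821669  1.40348822 -0.08892018] [0.55711045 0.08600672 0.0231964 ] [-42.2  59.4] [-5.58545103e-02  9.98436179e-01 -4.16797234e-04 -2.30139339e-03]
[[ 64  65  63  64  64  62]
 [ 67  64  64  65  64  65]
 [ 65  68  65  65  64  64]
 [ 66  65  65  64  64  66]
 [ 65  66  66  64  67  65]
 [ 65  64  64  66  66  66]
 [ 62  65  74  65  66  70]
 [102 115 139  69  56  86]
 [180 185 190  85  66  77]
 [118  80  91  96  75  80]
 [ 79  82  77 101  84  82]
 [ 93  94  85 108  91  86]
 [101 101  79 111  92  88]
 [105 107  80 114  97  91]
 [110 110  85 118 108  92]
 [113 113  93 120 112  95]]
```

Call:
{"api": "drive_tool", "payload": {
  "series": [
    [[0.1,0.01,0],0],
    [[0.1,0.01,0],0],
    [[0.1,0.01,0],0],
    [[0.1,0.01,0],0],
    [[0.1,0.01,0],0],
    [[0,0,0],0],
    [[0,0,0],0],
    [[0,0,0],0],
    [[0,0,0],0],
    [[0,0,0],0]
  ]
}}

```text
time: 11.55
ee_pos: [0.562, 0.0865, 0.0231]
eef_rot: [-0.056, 0.998, -0.0, -0.002]
ft_force: [-6.3, -1.4, -0.9]
width: 0.0566
grip_force: 6.0
```

```bash
python3 - <<'E'
from bench import r, vision
from h import *
s=r.read_state(); print(s["ft_force"],s["torque"],s["ee_pos"],gz(s["ee_pos"]),s["eef_rot"])
c=vision.camera("top"); g=cv2.cvtColor(c["color"],cv2.COLOR_RGB2GRAY)
print(g[188:197,286:302:3])
E
```

```text
[-6.33002976 -1.39108064 -0.85122438] [-0.37289239  1.44418491 -0.10286566] [0.56204117 0.0864723  0.02309428] [-37.2  59.3] [-5.58804262e-02  9.98434521e-01 -4.56731182e-04 -2.38272526e-03]
[[ 65  65  65  65  63  63]
 [ 65  64  66  66  62  63]
 [ 66  67  64  68  58  64]
 [ 66  65  65  81  62  73]
 [ 66  67  66  91  71  75]
 [ 72  75  72  99  81  79]
 [ 89  88  80 105  86  80]
 [ 96  97  82 109  99  86]
 [102 102  81 112 102  88]]
```

```bash
python3 - <<'E'
from bench import r, vision
from h import *
a=vision.camera("top")["color"][160:265,255:375,::-1]; b=vision.camera("scene")["color"][150:255,280:400,::-1]
f=lambda i:cv2.resize(i,(395,346),interpolation=cv2.INTER_CUBIC)
cv2.imwrite("pics/c2.png",np.hstack([f(a),f(b)]))
E
```

```text
(no output)
```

View pics/c2.png

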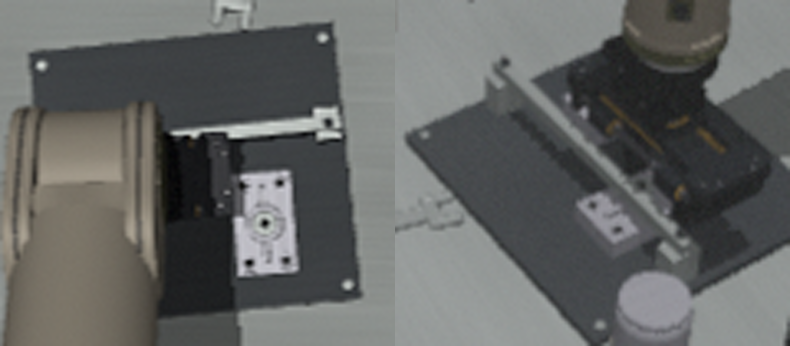

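The left half shows the arm hiding the front of the cover. In the right half the front top corners are still at about (335,211) and (346,225) in full-picture pixels, so the cover seems not to have moved. I'll check this against the earlier picture.

```bash
python3 - <<'E'
from bench import r, vision
from h import *
a=cv2.resize(cv2.imread("pics/s1.png"),(160,120),interpolation=cv2.INTER_AREA)
b=vision.camera("scene")["color"][140:260,270:430,::-1].copy()
up=lambda i:cv2.resize(cv2.cvtColor(i,cv2.COLOR_BGR2GRAY),None,fx=8,fy=8,interpolation=cv2.INTER_CUBIC)
A,B=up(a),up(b)
for n,(x,y,w,h) in dict(front=(63,66,20,20),bolt=(10,45,20,15)).items():
    T=A[y*8:(y+h)*8,x*8:(x+w)*8]; S=B[(y-6)*8:(y+h+6)*8,(x-6)*8:(x+w+6)*8]
    R=cv2.matchTemplate(S,T,cv2.TM_CCOEFF_NORMED); _,v,_,l=cv2.minMaxLoc(R); print(n,v,(np.array(l)/8-6))
c=dict(np.load("scene0.npz"))
pr=lambda X:(lambda q:c["intrinsics"]@q/q[2])(c["R"]@np.array(X)+c["t"])
print("8mm shift px",pr([.648,.1,.032])-pr([.640,.099,.032]))
E
```

```text
front 0.985709547996521 [0.    0.125]
bolt 0.9987002015113831 [0. 0.]
8mm shift px [-2.2996583   1.16464774  0.        ]
```

The cover stayed put while the fingers slid 8 mm along it at about 6 N, so the left cover catches. I'll pull it back out.

Call:
{"api": "drive_tool", "payload": {
  "series": [
    [[-0.2,-0.02,0],0],
    [[-0.3,-0.04,0],0],
    [[-0.6,-0.07,0],0],
    [[-0.9,-0.11,0],0],
    [[-1.0,-0.12,0],0],
    [[-1.0,-0.12,0],0],
    [[-1.0,-0.12,0],0],
    [[-1.0,-0.12,0],0],
    [[-0.7,-0.08,0],0],
    [[-0.2,-0.02,0],0]
  ],
  "hand": 1,
  "newtons": 12
}}

```text
time: 13.0
ee_pos: [0.4949, 0.079, 0.0247]
eef_rot: [-0.056, 0.998, 0.0, 0.0]
ft_force: [-0.3, 0.5, -4.8]
width: 0.0555
grip_force: 12.0
```

Call:
{"api": "drive_tool", "payload": {
  "series": [
    [[0,0,0],0],
    [[0,0,0],0],
    [[0,0,0],0],
    [[0,0,0],0],
    [[0.5,0.06,0],0],
    [[0.5,0.06,0],0],
    [[0.5,0.06,0],0],
    [[0.5,0.06,0],0],
    [[0.1,0.01,0],0],
    [[0,0,0],0]
  ],
  "hand": 0
}}

```text
time: 14.25
ee_pos: [0.5161, 0.0814, 0.0245]
eef_rot: [-0.056, 0.998, -0.0, -0.0]
ft_force: [-0.9, -1.1, -0.5]
width: 0.0873
grip_force: 0.0
```

```bash
python3 - <<'E'
from bench import r, vision
from h import *
s=r.read_state(); print(s["ft_force"],s["ee_pos"],gz(s["ee_pos"]),s["eef_rot"])
a=vision.camera("wrist")["color"][:,:,::-1]; b=vision.camera("scene")["color"][140:260,270:430,::-1]
cv2.imwrite("pics/c3.png",np.hstack([cv2.resize(a,(400,250)),cv2.resize(b,(333,250),interpolation=cv2.INTER_CUBIC)]))
E
```

```text
[-0.90562532 -1.0817957  -0.49133065] [0.51613824 0.08142581 0.02449335] [-83.4  59.7] [-5.60076845e-02  9.98430331e-01 -3.28759031e-07 -1.18638911e-04]
```

View pics/c3.png

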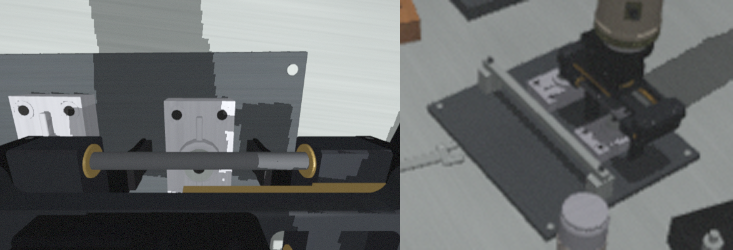

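The wrist half shows the left cover free of the bar between the open fingers. Its near edge runs from (164,98) to (230,98) in the shrunk picture, and the boss and plug are at about (199,165), half hidden by the rod.

```bash
python3 - <<'E'
from bench import r, vision
from h import *
s=r.read_state(); c=wcam(vision.camera("wrist"),s)
for p in [(262,158),(370,157)]:
    P=ray(c,p,.032); print(P.round(4),gz(P))
t=dict(np.load("top0.npz"))
for p in [(407,214),(463,212),(466,276),(411,278)]: print(ray(t,p,.026)[:2].round(3))
E
```

```text
[0.4704 0.0489 0.032 ] [-132.7   32.8]
[0.464  0.1014 0.032 ] [-132.8   85.7]
[ 0.573 -0.265]
[ 0.583 -0.439]
[ 0.385 -0.448]
[ 0.375 -0.279]
```

Call:
{"api": "drive_tool", "payload": {
  "series": [
    [[0,0,0],0],
    [[0,0,0],0],
    [[0,0,0],0],
    [[0,0,0],0],
    [[0,0,0],0],
    [[0,0,0],0],
    [[0,0,0],0],
    [[0,0,0.3],0],
    [[0,0,0.5],0],
    [[0,0,0.7],0]
  ],
  "hand": 1,
  "newtons": 25
}}

```text
time: 15.65
ee_pos: [0.5159, 0.0814, 0.0398]
eef_rot: [-0.056, 0.998, -0.0, -0.0]
ft_force: [-0.3, 0.5, -4.4]
width: 0.0562
grip_force: 25.0
```

Call:
{"api": "drive_tool", "payload": {
  "series": [
    [[0,0,1.2],0],
    [[0,0,1.6],0],
    [[0,0,1.6],0],
    [[0,-0.5,1.6],0],
    [[0,-1.2,1.4],0],
    [[-0.3,-2,0.7],0],
    [[-0.3,-3,0.4],0],
    [[-0.3,-3.5,0],-0.5],
    [[-0.4,-4,0],-0.5],
    [[-0.4,-4,0],-0.5]
  ]
}}

```text
time: 16.9
ee_pos: [0.4981, -0.1032, 0.1246]
eef_rot: [-0.042, 0.999, 0.0, -0.0]
ft_force: [0.9, -0.3, -4.5]
width: 0.0558
grip_force: 25.0
```

Call:
{"api": "drive_tool", "payload": {
  "series": [
    [[-0.4,-4,0],-0.5],
    [[-0.4,-4,0],-0.5],
    [[-0.4,-4,0],-0.5],
    [[-0.4,-4,0],0],
    [[-0.4,-4,0],0],
    [[-0.2,-3.3,0],0],
    [[-0.2,-1.7,0],0],
    [[0,-0.8,-0.2],0],
    [[0,0,-0.6],0],
    [[0,0,-1.0],0]
  ]
}}

```text
time: 18.15
ee_pos: [0.4758, -0.3572, 0.106]
eef_rot: [-0.031, 1.0, 0.0, 0.0]
ft_force: [0.4, 0.8, -3.5]
width: 0.0559
grip_force: 25.0
```

Call:
{"api": "drive_tool", "payload": {
  "series": [
    [[0,0,-1.5],0],
    [[0,0,-1.5],0],
    [[0,0,-1.5],0],
    [[0,0,-1.3],0],
    [[0,0,-1],0],
    [[0,0,-0.7],0],
    [[0,0,-0.5],0],
    [[0,0,-0.3],0],
    [[0,0,-0.2],0],
    [[0,0,-0.2],0]
  ]
}}

```text
time: 19.4
ee_pos: [0.4754, -0.3586, 0.0197]
eef_rot: [-0.03, 1.0, -0.0, 0.0]
ft_force: [-0.0, -0.2, -4.4]
width: 0.0557
grip_force: 25.0
```

Call:
{"api": "drive_tool", "payload": {
  "series": [
    [[0,0,-0.1],0],
    [[0,0,-0.05],0],
    [[0,0,-0.05],0],
    [[0,0,-0.05],0],
    [[0,0,-0.05],0],
    [[0,0,0],0],
    [[0,0,0],0],
    [[0,0,0],0],
    [[0,0,0],0],
    [[0,0,0],0]
  ]
}}

```text
time: 20.65
ee_pos: [0.4752, -0.3585, 0.0166]
eef_rot: [-0.03, 1.0, 0.0, 0.0]
ft_force: [0.2, -0.3, -5.0]
width: 0.0559
grip_force: 25.0
```

Call:
{"api": "drive_tool", "payload": {
  "series": [
    [[0,0,-0.03],0],
    [[0,0,-0.03],0],
    [[0,0,-0.03],0],
    [[0,0,-0.03],0],
    [[0,0,-0.02],0],
    [[0,0,0],0],
    [[0,0,0],0],
    [[0,0,0],0],
    [[0,0,0],0],
    [[0,0,0],0]
  ]
}}

```text
time: 21.9
ee_pos: [0.4753, -0.3586, 0.0156]
eef_rot: [-0.03, 1.0, 0.0, 0.0]
ft_force: [-2.7, 3.0, 4.9]
width: 0.0557
grip_force: 25.0
```

Call:
{"api": "drive_tool", "payload": {
  "series": [
    [[0,0,0],0],
    [[0,0,0],0],
    [[0,0,0],0],
    [[0,0,0],0],
    [[0,0,0.5],0],
    [[0,0,1.5],0],
    [[0,0,2.5],0],
    [[0,0,3],0],
    [[0,0,3],0],
    [[0.1,1,2],0]
  ],
  "hand": 0
}}

```text
time: 23.15
ee_pos: [0.4762, -0.3493, 0.1426]
eef_rot: [-0.029, 1.0, -0.001, 0.001]
ft_force: [0.1, -0.2, -0.6]
width: 0.0869
grip_force: 0.0
```

Call:
{"api": "drive_tool", "payload": {
  "series": [
    [[0.2,3,0],0.3],
    [[0.2,4,0],0.3],
    [[0.2,4,0],0.3],
    [[0.2,4,0],0.3],
    [[0.2,4,0],0.3],
    [[0.2,4,0],0.3],
    [[0.2,4,0],0.3],
    [[0.2,3,0],0.2],
    [[0.2,0.7,0],0],
    [[0,0,0],0]
  ]
}}

```text
time: 24.4
ee_pos: [0.4942, -0.0416, 0.1404]
eef_rot: [-0.05, 0.999, -0.0, 0.0]
ft_force: [0.5, 0.3, 0.2]
width: 0.0866
grip_force: 0.0
```

```bash
python3 - <<'E'
from bench import r, vision
from h import *
s=r.read_state(); print(s["time"],s["ee_pos"],gz(s["ee_pos"]),s["eef_rot"])
a=vision.camera("top")["color"][150:290,255:480,::-1]
cv2.imwrite("pics/t4.png",cv2.resize(a,None,fx=3,fy=3,interpolation=cv2.INTER_CUBIC))
E
```

```text
24.4 [ 0.49415138 -0.04160141  0.14035918] [-119.8  -59.8] [-5.01749897e-02  9.98740439e-01 -5.57169614e-05  5.08809475e-05]
```

View pics/t4.png

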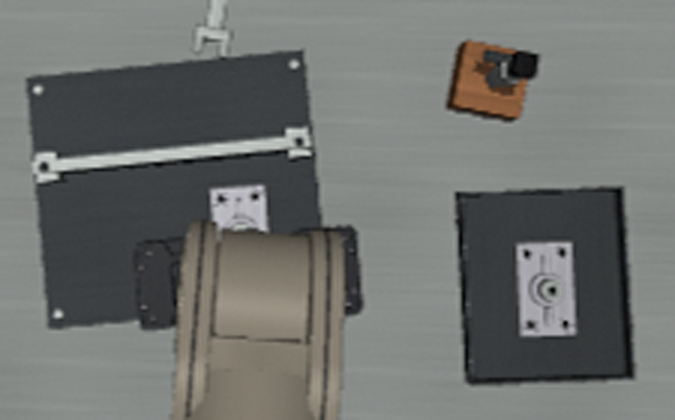

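The left cover sits upright in the middle of the tray, at about (545,290) in the crop, and the right cover is where it was. Now I'll test the right cover.

Call:
{"api": "drive_tool", "payload": {
  "series": [
    [[0,0,-1.2],0],
    [[0,0,-2.0],0],
    [[0,0,-2.2],0],
    [[0,0,-2.0],0],
    [[0,0,-1.6],0],
    [[0,0,-1.2],0],
    [[0,0,-0.8],0],
    [[0,0,-0.4],0],
    [[0,0,-0.2],0],
    [[0,0,0],0]
  ]
}}

```text
time: 25.7
ee_pos: [0.4944, -0.0415, 0.0244]
eef_rot: [-0.05, 0.999, 0.0, 0.0]
ft_force: [-0.2, -0.3, -0.2]
width: 0.0871
grip_force: 0.0
```

Call:
{"api": "drive_tool", "payload": {
  "series": [
    [[0,0,0],0],
    [[0,0,0],0],
    [[0,0,0],0],
    [[0,0,0],0],
    [[0,0,0],0],
    [[0,0,0],0],
    [[0,0,0],0],
    [[0,0,0],0],
    [[0,0,0],0],
    [[0,0,0],0]
  ],
  "hand": 1,
  "newtons": 6
}}

```text
time: 26.95
ee_pos: [0.4942, -0.0416, 0.0242]
eef_rot: [-0.05, 0.999, 0.0, -0.0]
ft_force: [-1.2, -0.7, 1.9]
width: 0.0559
grip_force: 6.0
```

Call:
{"api": "drive_tool", "payload": {
  "series": [
    [[0.5,0.06,0],0.1],
    [[0.6,0.07,0],0.1],
    [[0.6,0.07,0],0.1],
    [[0.7,0.08,0],0.1],
    [[0.7,0.08,0],0.1],
    [[0.7,0.08,0],0.1],
    [[0.7,0.08,0],0.1],
    [[0.7,0.08,0],0.1],
    [[0.5,0.06,0],0.1],
    [[0.3,0.04,0],0.1]
  ]
}}

```text
time: 28.2
ee_pos: [0.5544, -0.0345, 0.0241]
eef_rot: [-0.059, 0.998, 0.0, -0.0]
ft_force: [-2.1, -0.1, 2.4]
width: 0.0559
grip_force: 6.0
```

Call:
{"api": "drive_tool", "payload": {
  "series": [
    [[0.1,0.01,0],0],
    [[0.1,0.01,0],0],
    [[0.1,0.01,0],0],
    [[0.1,0.02,0],0],
    [[0.1,0.01,0],0],
    [[0.2,0.02,0],0],
    [[0.2,0.03,0],0],
    [[0.2,0.02,0],0],
    [[0.2,0.03,0],0],
    [[0.2,0.02,0],0]
  ]
}}

```text
time: 29.45
ee_pos: [0.5693, -0.0327, 0.0242]
eef_rot: [-0.059, 0.998, 0.0, -0.0]
ft_force: [-2.5, 0.1, 1.2]
width: 0.0558
grip_force: 6.0
```

Call:
{"api": "drive_tool", "payload": {
  "series": [
    [[0.2,0.02,0],0],
    [[0.2,0.03,0],0],
    [[0.2,0.02,0],0],
    [[0.2,0.03,0],0],
    [[0.2,0.02,0],0],
    [[0.2,0.02,0],0],
    [[0.2,0.03,0],0],
    [[0.2,0.02,0],0],
    [[0.2,0.02,0],0],
    [[0.1,0.01,0],0]
  ]
}}

```text
time: 30.7
ee_pos: [0.5883, -0.0305, 0.0242]
eef_rot: [-0.059, 0.998, 0.0, -0.0]
ft_force: [-3.3, -0.1, 2.0]
width: 0.0562
grip_force: 6.0
```

Call:
{"api": "drive_tool", "payload": {
  "series": [
    [[0,0,0],0],
    [[0,0,0],0],
    [[0,0,0],0],
    [[0,0,0],0],
    [[-0.5,-0.06,0],0],
    [[-1,-0.12,0],0],
    [[-1,-0.12,0],0],
    [[-1,-0.12,0],0],
    [[-0.8,-0.1,0],0],
    [[0,0,0],0]
  ],
  "hand": 0
}}

```text
time: 31.95
ee_pos: [0.5447, -0.0358, 0.0243]
eef_rot: [-0.059, 0.998, 0.0, -0.0]
ft_force: [0.5, -0.2, 1.1]
width: 0.0874
grip_force: 0.0
```

```bash
python3 - <<'E'
from bench import r, vision
from h import *
s=r.read_state(); print(s["ft_force"],s["ee_pos"],gz(s["ee_pos"]),s["eef_rot"])
a=vision.camera("wrist")["color"][:,:,::-1]; b=vision.camera("scene")["color"][140:260,270:430,::-1]
cv2.imwrite("pics/c5.png",np.hstack([cv2.resize(a,(400,250)),cv2.resize(b,(333,250),interpolation=cv2.INTER_CUBIC)]))
E
```

```text
[ 0.48189819 -0.24340233  1.10779315] [ 0.54468086 -0.03577795  0.02427571] [-68.9 -60. ] [-5.85495492e-02  9.98284488e-01  1.71268220e-04 -4.05393732e-05]
```

View pics/c5.png

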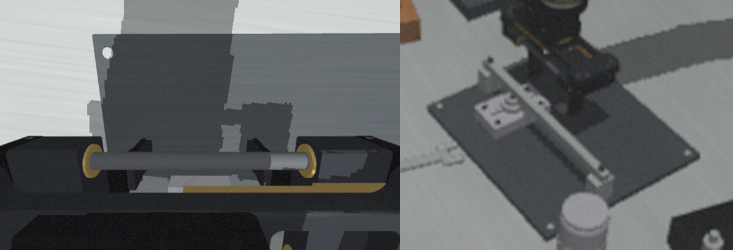

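The wrist half shows the right cover ahead of the fingers. The scene half shows its plug already at or beyond the bar, at about (515,103), so this cover clears. I'll close the fingers behind it and push it the rest of the way.

Call:
{"api": "drive_tool", "payload": {
  "series": [
    [[0,0,0],0],
    [[0,0,0],0],
    [[0,0,0],0],
    [[0,0,0],0],
    [[0,0,0],0],
    [[0,0,0],0],
    [[0,0,0],0],
    [[0.2,0.02,0],0],
    [[0.4,0.05,0],0],
    [[0.4,0.05,0],0]
  ],
  "hand": 0.75
}}

```text
time: 33.3
ee_pos: [0.5556, -0.0344, 0.0242]
eef_rot: [-0.059, 0.998, 0.0, 0.0]
ft_force: [-0.3, -0.1, 0.5]
width: 0.022
grip_force: 0.0
```

Call:
{"api": "drive_tool", "payload": {
  "series": [
    [[0.4,0.05,0],0],
    [[0.4,0.05,0],0],
    [[0.4,0.05,0],0],
    [[0.4,0.05,0],0],
    [[0.4,0.05,0],0],
    [[0.4,0.05,0],0],
    [[0.4,0.05,0],0],
    [[0.3,0.04,0],0],
    [[0.2,0.02,0],0],
    [[0.1,0.01,0],0]
  ]
}}

```text
time: 34.55
ee_pos: [0.5893, -0.0303, 0.0241]
eef_rot: [-0.059, 0.998, 0.0, -0.0]
ft_force: [-1.7, -0.6, -1.1]
width: 0.0219
grip_force: 0.7
```

Call:
{"api": "drive_tool", "payload": {
  "series": [
    [[-0.4,-0.05,0],0],
    [[-1,-0.12,0],0],
    [[-1.5,-0.18,0],0],
    [[-2,-0.24,0],0],
    [[-2,-0.24,1],0],
    [[-2,-0.2,3],0],
    [[-1,0,4],0],
    [[-1,0,4],0],
    [[0,0,4],0],
    [[0,0,2],0]
  ]
}}

```text
time: 35.8
ee_pos: [0.4802, -0.0407, 0.2063]
eef_rot: [-0.059, 0.998, 0.001, 0.002]
ft_force: [0.8, 0.2, -0.7]
width: 0.0218
grip_force: 0.0
```

```bash
python3 - <<'E'
from bench import r, vision
from h import *
s=r.read_state(); print(s["time"],s["ee_pos"])
c=vision.camera("top")
cv2.imwrite("pics/t6.png",cv2.resize(c["color"][150:290,255:480,::-1],None,fx=3.5,fy=3.5,interpolation=cv2.INTER_CUBIC))
E
```

```text
35.8 [ 0.48023494 -0.04074962  0.2063179 ]
```

View pics/t6.png

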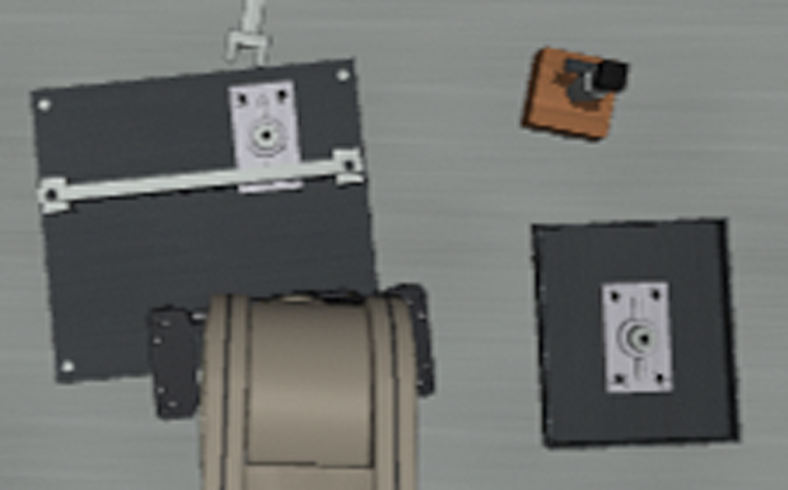

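The right cover lies flat with its boss and plug, at about (266,135), fully beyond the bar. The other cover is in the tray, and the wrench and injector stand have not moved.

```bash
python3 -c "
from bench import r
print(r.close_job())"
```

```text
the job is handed in; nothing more can be done
None
```

The right-hand cover clears and is flat on the plate beyond the bar with its plug fully out; the left-hand cover caught, was taken back out without forcing and is upright in the rework tray; the job was handed in at about 36 s of the 64 s limit.

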